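Seal the lid of the glass dish at the grill

ROBOT

A 6-joint arm with a two-finger parallel gripper is mounted at the origin on the work surface. World frame = base frame: x ahead of the robot, y to its left, z up, the work surface at z = 0. Lengths are in m, angles in rad, forces in N, time in s.
With the tool pointing down it reaches from about 0.35 to 0.975 m from the base axis. Payload 17.4 kg.
Tool frame: the origin (TCP) lies between the finger pads; the fingertips stand 11 mm ahead of it and the grasp point (between the pads) lies 8 mm behind it; z points along the fingers, y is the direction in which the jaws open and shut (so a half turn about z gives the same grasp; the last joint's range is limited). The gripper opens to 85 mm and grips with 20 to 120 N. Pads are 22 mm wide; open, the fingers measure 114 mm over their backs; the gripper's body (76 mm by 85 mm) begins 54 mm behind the grasp point. The pads swing forward as they close: fully open they stand 13 mm farther back than shut.
Start: joints at [-1.226, 0.116, 1.442, -0, 1.584, -0.038], TCP at [0.252, -0.626, 0.242] pointing down, gripper open.
Joint ranges: [-2.83, 2.83], [-0.83, 2.19], [0.07, 2.5], [-1.14, 4.28], [0.01, 3], [-2.97, 2.97]. Speed limits (rad/s): [1.89, 1.89, 2.22, 3.14, 3.14, 3.14].

INTERFACE

Orientations are given as a unit quaternion [w, x, y, z].
In Python, from cell import bot, viewer, finish_job gives the robot as it stands.
- The arm moves only by the tool send_rows, never from a script. Its argument "moves" is a list that holds one entry, the list of rows, each a list of 7 numbers: the shift along the tool's x, y, z in m, then the turn, a rotation vector about the tool's x, y, z in rad, then the opening, from 0 (shut) to 1 (fully open). In form: [[[tx, ty, tz, ax, ay, az, jaw], ...]]. A call has 1 to 20 rows; each row is the pose to reach, as a shift and turn from the pose measured when the call began, along the tool's axes at that moment; what a row does not reach only later rows make up. A row lasts 1/12 s, in which the tool goes at most 41.7 mm and 7.16 degrees, less where a joint would pass 70% of its speed; a pose out of reach is approached as far as the arm can. A call with a gripper value outside its range is refused whole. The fingers move at their own pace and stop on an object; the grip force is fixed at half the most. Time passes only in rows, so rows that repeat a pose let the fingers close. It gives the time, the measured TCP pose, the force and the opening at its end, in the units of the state.
- bot.sense(): the state, without advancing time (a new reading comes with each control period).
- viewer.get_image(name): name is "scene" or "top"; returns a dict with "frame" (480x640x3 uint8, blue, green, red), "camera_matrix" (3x3 intrinsics, pixels), "k1" (the pictures are not rectified: a ray, as slopes to the right and down, at radius r is drawn at 1 + k1 r^2 times it, then the intrinsics apply), "T" (4x4, takes a point from camera to world coordinates). Camera axes: x right, y down, z forward; pixel columns grow to the right and rows downward; lengths in m; the calibration is good to about 2 mm. A picture is of the moment at which its call begins. There is no depth.
- finish_job(): hands the job in, once; it reports no verdict.
The state is a dict: "time_s": time; "q": joint angles; "joint_velocities": joint speeds; "effort": joint torques, N m; "tcp_pos": TCP position; "tcp_rot": TCP orientation; "ft_force": force on the tool from outside, world axes, zero at the start; "moment": the same for the moment, N m; "opening": opening from 0.0 (shut) to 1.0 (fully open).
Only numpy, scipy, OpenCV 4.12 (cv2) and the standard library are available. Lean on these libraries where they do the work, as an engineer would, in place of code of your own. Each camera call takes 0.05 s, during which the arm holds its last target.

TASK

Seal the clip-on lid of the square glass dish by pressing: first press the raised clip beside the round vent plug down flat on the lid, then press the clip on the opposite side down flat, and last push the vent plug fully in. Only press with the fingertips: leave the dish where it stands, do not lift or tip it, and leave everything around it alone.

Things in the scene. Friction and masses are not known exactly. Their poses are not given: they have to be found in the camera images.
- dish: Square clear glass dish, 176 mm square, with a white plastic lid 184 mm square on it; loose, about 0.9 kg. Origin: centre of its underside on the table; z up. Lid top is flat, 66 mm above the underside. Its +x points from the middle to the side with the clip beside the vent plug; the other clip is on the -x side. It may stand turned any way round.
- vent_clip (a joint): Grey lid clip on the +x side, beside the vent plug: flap 38 mm long from its hinge, 64 wide, 4 thick. Hinge line along the dish's y, 84 mm from its centre, 69 above its underside. Rad: 0 = flat on the lid, where it stops (top face 71 mm above the underside); at the start 0.45 to 0.8, the free end, nearer the lid's middle, raised. Pressed straight down it yields at 2 to 4 N and stays where left.
- vent_clip_pad (a point): Point on the top face of the clip beside the vent plug, half-way across it and 22 mm from its hinge: the place to press. It moves with the clip; with the clip flat it lies at (62, 0, 71) mm in the dish's frame.
- opposite_clip (a joint): Grey lid clip on the -x side, far from the vent plug: flap 38 mm long from its hinge, 64 wide, 4 thick. Hinge line along the dish's y, 84 mm from its centre, 69 above its underside. Rad: 0 = flat on the lid, where it stops (top face 71 mm above the underside); at the start 0.45 to 0.8, the free end, nearer the lid's middle, raised. Pressed straight down it yields at 2 to 4 N and stays where left.
- opposite_clip_pad (a point): Point on the top face of the opposite clip, half-way across it and 22 mm from its hinge: the place to press. It moves with the clip; with the clip flat it lies at (-62, 0, 71) mm in the dish's frame.
- vent_plug (a joint): Round grey vent plug in the lid, 28 mm across, upright, at (16, 0) mm in the dish's frame, so nearer to one clip. Joint value in m: 0 = standing out 14 mm above the lid, as at the start, 0.006 = fully in (still 8 mm proud of the lid, where it stops). It needs about 3 to 4 N straight down and stays where it is left.
- vent_plug_top (a point): Centre of the vent plug's flat top, 80 mm above the dish's underside before it is pushed, 74 mm when fully in; moves with the plug.
- drip_cup: Stainless drip cup, 68 mm across, 62 mm high, loose, standing beside the dish; leave alone. Origin: centre of its underside.
- shaker: Amber glass spice shaker, 44 mm across, 92 mm high, loose, beside the dish; leave alone. Origin: centre of its underside.
- tong_clip: Green plastic tong clip, a small U-shaped bridge 50 x 22 x 30 mm, loose, beside the dish; leave alone. Origin: centre of its underside.
- pan_stack: Stack of silver foil pans, 232 x 172 mm, 68 mm high, loose, on the left; leave alone. Origin: centre of its underside.
- scraper: Wooden scraper paddle, about 285 mm long, 16 mm thick, lying on the right; leave alone. Origin: underside, near the middle of its length.

How it is judged:
On the way, in this order (a step that is already met when the one before it is completed fails the run):
1. the clip beside the vent plug is flat, the other clip and the plug still up (value of joint vent_clip below 0.08 rad and value of joint opposite_clip above 0.25 rad and value of joint vent_plug below 0.0035 m), for 0.1 s.
2. the opposite clip is flat too, the plug still up (value of joint each of vent_clip, opposite_clip below 0.08 rad and value of joint vent_plug below 0.0035 m), for 0.1 s.
3. the vent plug is pushed in (value of joint each of vent_clip, opposite_clip below 0.08 rad and value of joint vent_plug above 0.0045 m), for 0.1 s.
At the end, for the whole second after the job is handed in: Both clips flat on the lid (within 0.08 rad, about 3 mm at the free end), the vent plug in by at least 4.5 of its 6 mm, the dish standing level, at rest and within 35 mm of where it stood, every bystander within 30 mm of where it stood (all of step 3 and height (world z) of dish below 0.006 m and angle between dish's own z axis and vertical below 0.03 rad and distance of dish from where it was at the start of the episode below 0.035 m and linear speed of dish below 0.02 m/s and distance of each of drip_cup, shaker, tong_clip, pan_stack, scraper from where it was at the start of the episode below 0.03 m); the robot touches nothing.
It fails at once if the opposite clip pushed down before the clip beside the vent is flat (value of joint opposite_clip below 0.25 rad and value of joint vent_clip above 0.1 rad).
It fails at once if the vent plug pushed in before both clips are flat (value of joint vent_plug above 0.0035 m and value of joint any of vent_clip, opposite_clip above 0.1 rad).
It fails at once if the dish lifted or tipped (height (world z) of dish above 0.012 m or angle between dish's own z axis and vertical above 0.1 rad).
It fails at once if the dish shoved more than 35 mm from its place (distance of dish from where it was at the start of the episode above 0.035 m).
It fails at once if a thing standing around the dish moved more than 30 mm or lifted (distance of any of drip_cup, shaker, tong_clip, pan_stack, scraper from where it was at the start of the episode above 0.03 m).
It also fails if it takes over 45 s, if anything falls off the work surface, if the arm or the gripper's body presses on something with over 40 N, if the wrist force passes 120 N, or if a joint passes its speed limit or range.

## Working session

There is one attempt and no reset: what is moved stays moved. The work goes in short steps, Python scripts to look and compute and a tool call to move; the robot and the scene stay as the last step left them, time stands still between calls to the robot, and variables do not carry over. Pictures are saved under pics/ and viewed, and the job is handed in when it is done.

Besides the shell and the picture viewer there is one more tool, called after "Emit:" as name(argument=value, ...), one argument or row to a line, values as JSON. send_rows: Moves the arm, as the interface text tells. Its arguments: {"type":"object","properties":{"moves":{"type":"array"}},"required":["moves"]}

```bash
ls; mkdir -p pics
python3 - <<'E'
from cell import bot, viewer
import cv2
s=bot.sense(); print({k:s[k] for k in('time_s','tcp_pos','tcp_rot','ft_force','opening')})
for n in('scene','top'):
    d=viewer.get_image(n); cv2.imwrite(f'pics/{n}0.png',d['frame']); print(n,d['camera_matrix'],d['k1'],d['T'])
E
```

```text
pics
{'time_s': 0.0, 'tcp_pos': array([ 0.25205113, -0.6259785 ,  0.2415579 ]), 'tcp_rot': array([-5.78813928e-04,  9.81739024e-01,  1.90231817e-01, -9.74156787e-05]), 'ft_force': array([ 0.10492472, -0.08166704,  0.07360886]), 'opening': 1.0043051957687357}
scene [[594.66501873   0.         316.59094755]
 [  0.         594.66501873 241.92395898]
 [  0.           0.           1.        ]] -0.047250027221343305 [[-0.07784383  0.85382511 -0.51470674  1.26554603]
 [ 0.99695438  0.06422069 -0.0442456   0.08867241]
 [-0.00472318 -0.51658338 -0.85622386  1.25332502]
 [ 0.          0.          0.          1.        ]]
top [[602.48030287   0.         318.97767902]
 [  0.         602.48030287 247.30558864]
 [  0.           0.           1.        ]] -0.03963927815681694 [[ 0.01380644 -0.99836866  0.05540211  0.48285149]
 [-0.99973679 -0.01479824 -0.01753172  0.02122903]
 [ 0.01832297 -0.05514548 -0.99831019  1.40579768]
 [ 0.          0.          0.          1.        ]]
```

View pics/scene0.png

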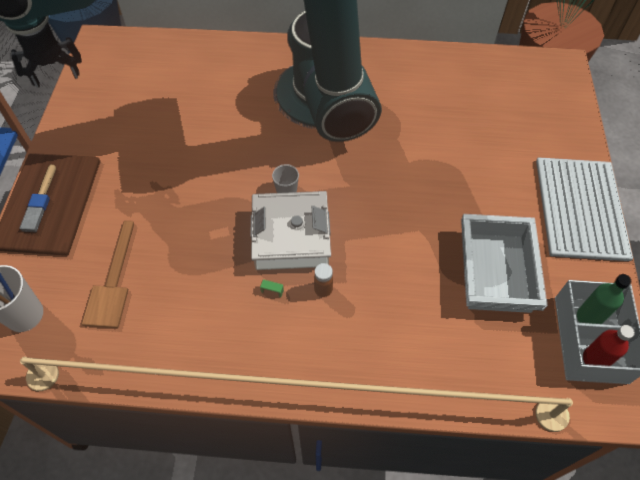

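View pics/top0.png

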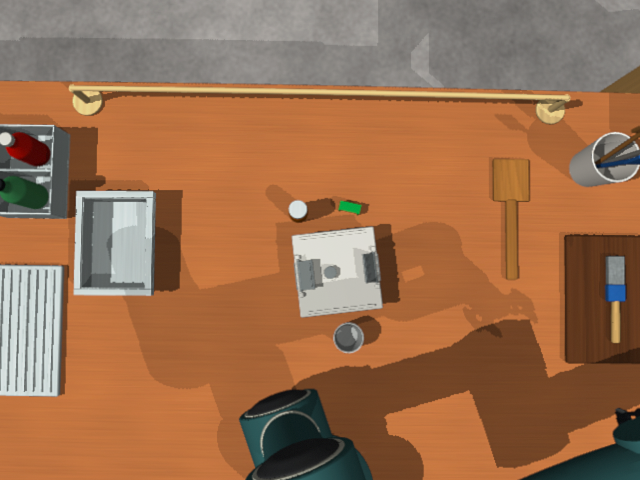

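Run:
```python
import cv2
a=cv2.imread('pics/top0.png')[185:365,270:410]; cv2.imwrite('pics/topc.png',cv2.resize(a[:140],None,fx=5.5,fy=5.5,interpolation=cv2.INTER_CUBIC)[:600*2])
a=cv2.imread('pics/top0.png')[220:325,280:400]; cv2.imwrite('pics/topc.png',cv2.resize(a,None,fx=5,fy=5,interpolation=cv2.INTER_CUBIC))
a=cv2.imread('pics/scene0.png')[180:280,240:350]; cv2.imwrite('pics/scenec.png',cv2.resize(a,None,fx=6,fy=6,interpolation=cv2.INTER_CUBIC))
```

```text
(no output)
```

View pics/topc.png

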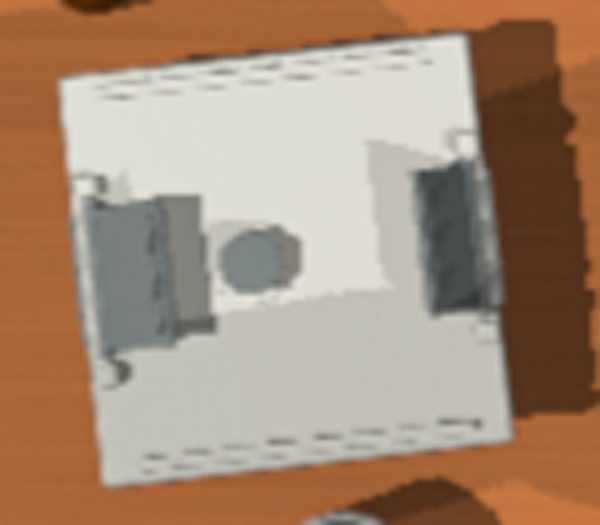

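View pics/scenec.png

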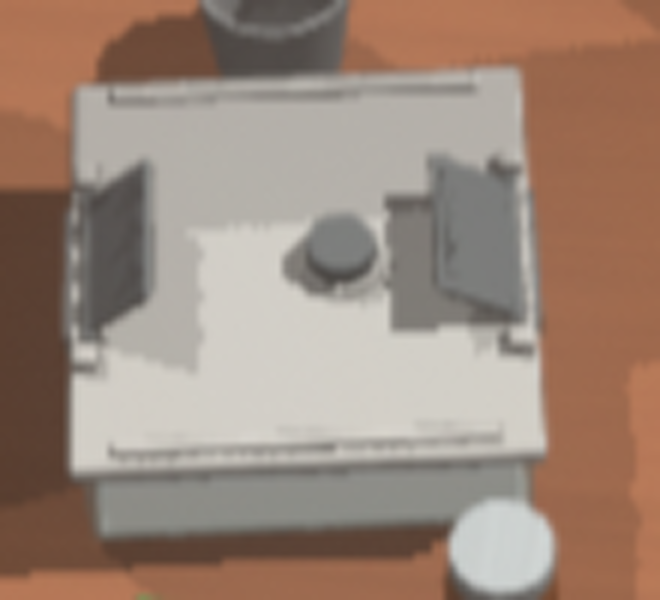

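```bash
cat > h.py <<'E'
import numpy as np,cv2
from cell import viewer,bot
def ray(d,uv,z):
    K=d['camera_matrix'];T=d['T']
    p=cv2.undistortPoints(np.array(uv,float).reshape(-1,1,2),K,np.array([d['k1'],0,0,0,0.]))[:,0]
    r=np.c_[p,np.ones(len(p))]@T[:3,:3].T; o=T[:3,3]
    return o+r*((z-o[2])/r[:,2])[:,None]
def proj(d,P):
    T=np.linalg.inv(d['T']);r=cv2.Rodrigues(T[:3,:3])[0]
    return cv2.projectPoints(np.array(P,float),r,T[:3,3],d['camera_matrix'],np.array([d['k1'],0,0,0,0.]))[0][:,0]
E
python3 - <<'E'
from h import *
def cr(l,f,o): return (np.array(l,float)+.5)/f-.5+np.array(o)
for n,c,pl in (('top',cr([(60,78),(467,33),(512,438),(105,487)],5,(280,220)),cr([(252,262)],5,(280,220))),
            ('scene',cr([(545,455),(72,475),(75,88),(520,68)],6,(240,180)),cr([(342,232)],6,(240,180)))):
    d=viewer.get_image(n); W=ray(d,c,.066); m=W.mean(0)
    x=(W[0]+W[3]-W[1]-W[2])
    print(n,W.round(4).tolist(),m.round(4),'yaw',np.arctan2(x[1],x[0]),np.linalg.norm(x)/2, 'side y',np.linalg.norm(W[0]+W[1]-W[2]-W[3])/2)
    p=ray(d,pl,.080)[0]; print('plug',p.round(4)); a=np.arctan2(x[1],x[0]); print('pred',m[:2]+.016*np.array([np.cos(a),np.sin(a)]))
s=bot.sense();print(s['time_s'],s['q'])
E
```

```text
top [[0.5833, 0.0591, 0.066], [0.6063, -0.1225, 0.066], [0.426, -0.1442, 0.066], [0.4021, 0.0362, 0.066]] [ 0.5044 -0.0428  0.066 ] yaw 1.6995664494494207 0.18248695632719833 side y 0.18207853429179982
plug [ 0.5024 -0.0271  0.08  ]
pred [ 0.50237829 -0.02695422]
scene [[0.5856, 0.0619, 0.066], [0.608, -0.118, 0.066], [0.4274, -0.1412, 0.066], [0.4039, 0.0396, 0.066]] [ 0.5062 -0.0394  0.066 ] yaw 1.6974805257628192 0.1817680150776833 side y 0.18249600672944682
plug [ 0.4987 -0.0242  0.08  ]
pred [ 0.50420204 -0.02355629]
0.2 [-1.22580224e+00  1.16348284e-01  1.44198948e+00 -3.22449199e-05
  1.58399879e+00 -3.77898488e-02]
```

```bash
cat >> h.py <<'E'
from scipy.spatial.transform import Rotation as R
C=np.array([.505,-.041]);A=1.6985
def plan(dx,z,dy=0):
    s=bot.sense();w,x,y,zz=s['tcp_rot'];Rc=R.from_quat([x,y,zz,w])
    u=np.array([np.cos(A),np.sin(A)]);v=np.array([-u[1],u[0]])
    P=np.r_[C+dx*u+dy*v,z]
    tx=np.r_[u,0];tz=np.array([0,0,-1.]);Rt=R.from_matrix(np.c_[tx,np.cross(tz,tx),tz])
    print(P,Rc.inv().apply(P-s['tcp_pos']).round(4),(Rc.inv()*Rt).as_rotvec().round(4), 't',s['time_s'],'f',np.round(s['ft_force'],2))
E
python3 -c "
from h import *
plan(.062,.16)"
```

```text
[0.49710388 0.02049513 0.16      ] [ 0.4688 -0.5082  0.0822] [-6.0000e-04 -5.0000e-04 -1.3157e+00] t 0.2 f [-0.18 -0.21 -0.02]
```

Emit:
send_rows(
  moves=[
    [[0.4688,-0.5082,0.06,0,0,-1.3157,0],[0.4688,-0.5082,0.06,0,0,-1.3157,0],[0.4688,-0.5082,0.06,0,0,-1.3157,0],[0.4688,-0.5082,0.06,0,0,-1.3157,0],[0.4688,-0.5082,0.06,0,0,-1.3157,0],[0.4688,-0.5082,0.06,0,0,-1.3157,0],[0.4688,-0.5082,0.06,0,0,-1.3157,0],[0.4688,-0.5082,0.06,0,0,-1.3157,0],[0.4688,-0.5082,0.06,0,0,-1.3157,0],[0.4688,-0.5082,0.06,0,0,-1.3157,0],[0.4688,-0.5082,0.06,0,0,-1.3157,0],[0.4688,-0.5082,0.06,0,0,-1.3157,0],[0.4688,-0.5082,0.06,0,0,-1.3157,0],[0.4688,-0.5082,0.06,0,0,-1.3157,0],[0.4688,-0.5082,0.06,0,0,-1.3157,0],[0.4688,-0.5082,0.06,0,0,-1.3157,0],[0.4688,-0.5082,0.06,0,0,-1.3157,0],[0.4688,-0.5082,0.06,0,0,-1.3157,0],[0.4688,-0.5082,0.06,0,0,-1.3157,0],[0.4688,-0.5082,0.06,0,0,-1.3157,0]],
  ],
)

```text
time_s: 1.87
tcp_pos: [0.4969, 0.0202, 0.1821]
tcp_rot: [-0.0, 0.66, 0.751, -0.0]
ft_force: [-0.0, -0.7, 0.2]
opening: -0.002
```

```bash
python3 -c "
from h import *
plan(.062,.130)
for n in('scene','top'):
    d=viewer.get_image(n); cv2.imwrite(f'pics/{n}1.png',d['frame'])
f=cv2.imread('pics/scene1.png')[130:300,220:380];cv2.imwrite('pics/scene1c.png',cv2.resize(f,None,fx=3.5,fy=3.5))
"
```

```text
[0.49710388 0.02049513 0.13      ] [0.0002 0.0002 0.0521] [-0.0005 -0.0005  0.0004] t 1.8667 f [-0.   -0.69  0.18]
```

View pics/scene1c.png

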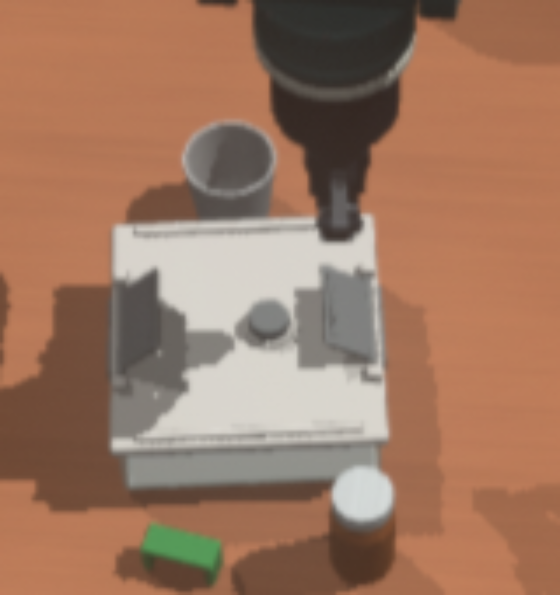

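View pics/top1.png

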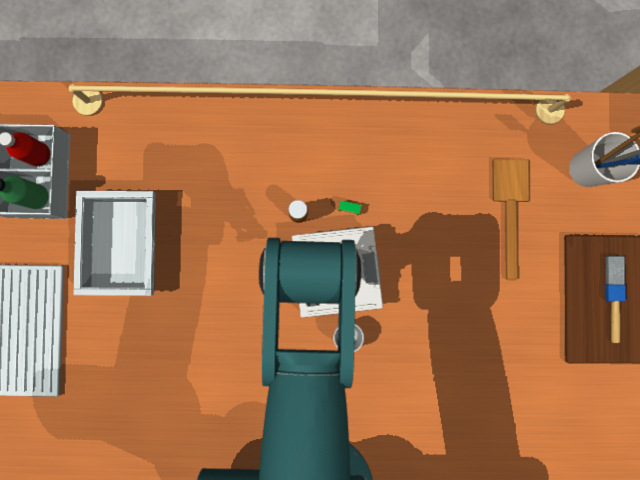

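Emit:
send_rows(
  moves=[
    [[0,0,0.02,0,0,0,0],[0,0,0.04,0,0,0,0],[0,0,0.055,0,0,0,0],[0,0,0.065,0,0,0,0],[0,0,0.07,0,0,0,0],[0,0,0.075,0,0,0,0],[0,0,0.08,0,0,0,0],[0,0,0.085,0,0,0,0],[0,0,0.09,0,0,0,0],[0,0,0.09,0,0,0,0]],
  ],
)

```text
time_s: 2.8
tcp_pos: [0.4968, 0.0196, 0.0918]
tcp_rot: [-0.0, 0.661, 0.75, 0.0]
ft_force: [0.0, -0.3, 0.1]
opening: 0.001
```

Emit:
send_rows(
  moves=[
    [[0,0,0.002,0,0,0,0],[0,0,0.004,0,0,0,0],[0,0,0.006,0,0,0,0],[0,0,0.007,0,0,0,0],[0,0,0.007,0,0,0,0]],
  ],
)

```text
time_s: 3.22
tcp_pos: [0.4968, 0.0197, 0.0846]
tcp_rot: [-0.0, 0.661, 0.75, 0.0]
ft_force: [0.4, 0.3, 1.5]
opening: -0.001
```

Emit:
send_rows(
  moves=[
    [[0,0,0.001,0,0,0,0],[0,0,0.002,0,0,0,0],[0,0,0.003,0,0,0,0],[0,0,0.003,0,0,0,0]],
  ],
)

```text
time_s: 3.55
tcp_pos: [0.4969, 0.0196, 0.0819]
tcp_rot: [-0.0, 0.661, 0.75, 0.0]
ft_force: [-1.5, -1.9, 5.2]
opening: -0.004
```

```bash
python3 -c "
from h import *
d=viewer.get_image('scene')
f=d['frame'][150:270,230:370];cv2.imwrite('pics/s2.png',cv2.resize(f,None,fx=5,fy=5,interpolation=2))
print(bot.sense()['ft_force'],bot.sense()['tcp_pos'])
"
```

```text
[-2.3244767  -1.705066    5.86880165] [0.49689016 0.01958589 0.0818892 ]
```

View pics/s2.png

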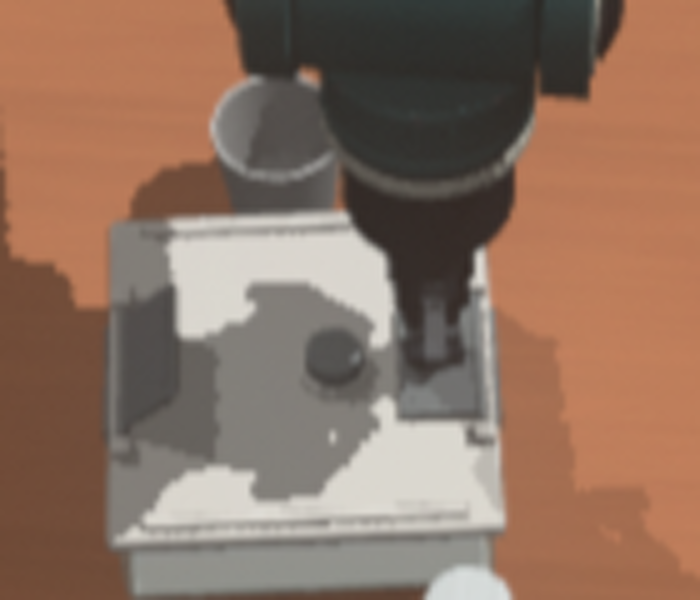

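Emit:
send_rows(
  moves=[
    [[0,0,0.0008,0,0,0,0],[0,0,0.0015,0,0,0,0],[0,0,0.0015,0,0,0,0]],
  ],
)

```text
time_s: 3.85
tcp_pos: [0.4971, 0.0196, 0.0817]
tcp_rot: [-0.0, 0.661, 0.75, 0.0]
ft_force: [-8.6, -1.3, 17.7]
opening: 0.003
```

Emit:
send_rows(
  moves=[
    [[0,0,-0.01,0,0,0,0],[0,0,-0.04,0,0,0,0],[0,0,-0.07,0,0,0,0],[0,0,-0.07,0,0,0,0],[-0.03,0,-0.07,0,0,0,0],[-0.06,0,-0.07,0,0,0,0],[-0.09,0,-0.07,0,0,0,0],[-0.123,0,-0.07,0,0,0,0],[-0.123,0,-0.07,0,0,0,0],[-0.123,0,-0.07,0,0,0,0]],
  ],
)

```text
time_s: 4.68
tcp_pos: [0.5125, -0.1036, 0.1514]
tcp_rot: [-0.0, 0.662, 0.75, 0.0]
ft_force: [-0.2, -0.5, 0.1]
opening: -0.002
```

```bash
python3 -c "
from h import *
plan(-.062,.085)
for n in('scene','top'):
  d=viewer.get_image(n)
  f=d['frame'][150:290,230:380] if n=='scene' else d['frame'][210:330,270:400];cv2.imwrite(f'pics/3{n}.png',cv2.resize(f,None,fx=4,fy=4,interpolation=2))
"
```

```text
[ 0.51289612 -0.10249513  0.085     ] [0.001  0.0005 0.0664] [-0.0001 -0.0007 -0.0035] t 4.6833 f [-0.18 -0.52  0.11]
```

View pics/3scene.png

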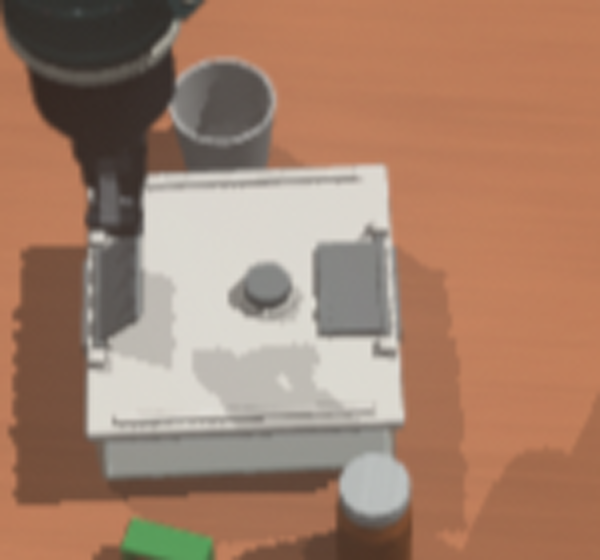

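View pics/3top.png

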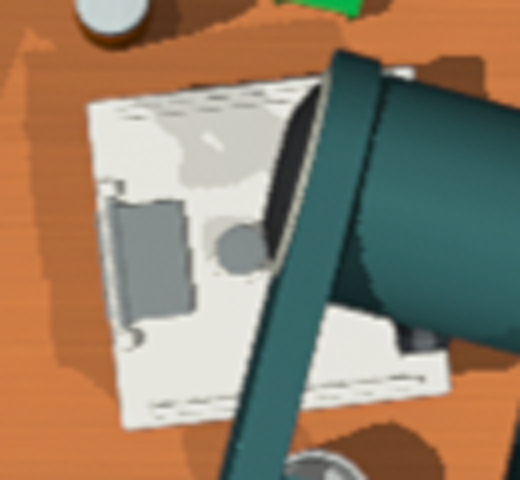

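Both pictures show the vent clip flat, at about (350,288) in the scene crop. The plug is still up at (268,285) and the opposite clip is still raised at (118,288). Next I press the opposite clip.

Emit:
send_rows(
  moves=[
    [[0.001,0,0.015,0,0,0,0],[0.001,0,0.03,0,0,0,0],[0.001,0,0.038,0,0,0,0],[0.001,0,0.045,0,0,0,0],[0.001,0,0.05,0,0,0,0],[0.001,0,0.055,0,0,0,0],[0.001,0,0.06,0,0,0,0],[0.001,0,0.064,0,0,0,0],[0.001,0,0.067,0,0,0,0],[0.001,0,0.069,0,0,0,0],[0.001,0,0.07,0,0,0,0],[0.001,0,0.07,0,0,0,0]],
  ],
)

```text
time_s: 5.78
tcp_pos: [0.5124, -0.1009, 0.0819]
tcp_rot: [-0.0, 0.661, 0.75, 0.0]
ft_force: [-3.2, 3.2, 4.0]
opening: 0.001
```

Emit:
send_rows(
  moves=[
    [[0,0,0.0008,0,0,0,0],[0,0,0.0015,0,0,0,0],[0,0,0.0015,0,0,0,0]],
  ],
)

```text
time_s: 6.03
tcp_pos: [0.5125, -0.1009, 0.0817]
tcp_rot: [-0.0, 0.661, 0.75, 0.001]
ft_force: [-7.8, 4.4, 16.2]
opening: 0.001
```

Emit:
send_rows(
  moves=[
    [[0,0,-0.01,0,0,0,0],[0,0,-0.04,0,0,0,0],[0,0,-0.07,0,0,0,0],[0,0,-0.07,0,0,0,0],[0.03,0,-0.07,0,0,0,0],[0.06,0,-0.07,0,0,0,0],[0.077,0,-0.07,0,0,0,0],[0.077,0,-0.07,0,0,0,0],[0.077,0,-0.07,0,0,0,0]],
  ],
)

```text
time_s: 6.78
tcp_pos: [0.5028, -0.0241, 0.152]
tcp_rot: [0.0, 0.66, 0.751, 0.001]
ft_force: [0.3, 0.0, -0.6]
opening: -0.003
```

```bash
python3 -c "
from h import *
plan(.016,.085)
for n in('scene','top'):
  d=viewer.get_image(n)
  f=d['frame'][150:290,230:380] if n=='scene' else d['frame'][210:330,270:400];cv2.imwrite(f'pics/4{n}.png',cv2.resize(f,None,fx=4,fy=4,interpolation=2))
"
```

```text
[ 0.50296229 -0.02513029  0.085     ] [-0.0011 -0.0001  0.067 ] [ 0.0009 -0.0007  0.0002] t 6.7833 f [ 0.33  0.02 -0.61]
```

View pics/4scene.png

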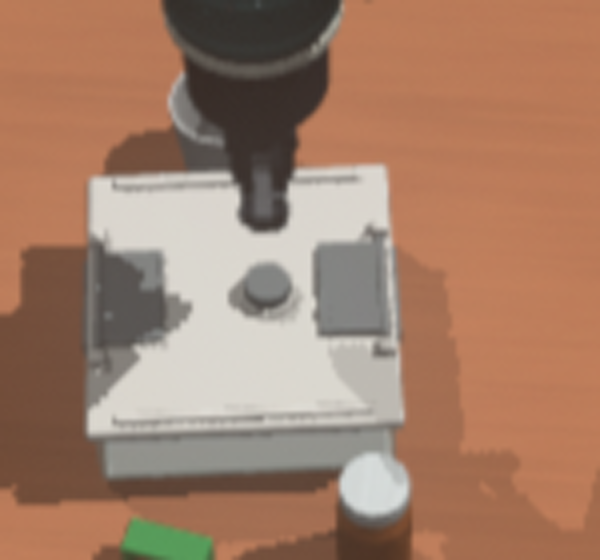

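Both clips are now flat, at about (130,300) and (350,288), and the plug is still up at (268,285). The dish has not moved. Next I press the plug.

Emit:
send_rows(
  moves=[
    [[-0.001,0,0.02,0,0,0,0],[-0.001,0,0.04,0,0,0,0],[-0.001,0,0.052,0,0,0,0],[-0.001,0,0.058,0,0,0,0],[-0.001,0,0.061,0,0,0,0],[-0.001,0,0.063,0,0,0,0],[-0.001,0,0.065,0,0,0,0],[-0.001,0,0.067,0,0,0,0],[-0.001,0,0.068,0,0,0,0],[-0.001,0,0.068,0,0,0,0]],
  ],
)

```text
time_s: 7.72
tcp_pos: [0.5036, -0.0262, 0.085]
tcp_rot: [0.001, 0.661, 0.75, 0.001]
ft_force: [-2.8, -1.8, 8.9]
opening: -0.002
```

Emit:
send_rows(
  moves=[
    [[0,0,0.0008,0,0,0,0],[0,0,0.0012,0,0,0,0],[0,0,0.0012,0,0,0,0]],
  ],
)

```text
time_s: 7.97
tcp_pos: [0.5039, -0.0262, 0.0849]
tcp_rot: [0.001, 0.661, 0.75, 0.001]
ft_force: [-5.3, -0.5, 11.5]
opening: 0.0
```

Hard stop reached at the expected height. Now I retract clear of the dish and check.

Emit:
send_rows(
  moves=[
    [[0,0,-0.01,0,0,0,0],[0,0,-0.04,0,0,0,0],[0,0,-0.08,0,0,0,0],[0,0,-0.12,0,0,0,0],[0,0,-0.15,0,0,0,0],[-0.04,0,-0.15,0,0,0,0],[-0.08,0,-0.15,0,0,0,0],[-0.12,0,-0.15,0,0,0,0],[-0.16,0,-0.15,0,0,0,0],[-0.2,0,-0.15,0,0,0,0],[-0.24,0,-0.15,0,0,0,0],[-0.25,0,-0.15,0,0,0,0],[-0.25,0,-0.15,0,0,0,0],[-0.25,0,-0.15,0,0,0,0]],
  ],
)

```text
time_s: 9.13
tcp_pos: [0.535, -0.2742, 0.2353]
tcp_rot: [0.001, 0.661, 0.75, 0.001]
ft_force: [-0.4, 0.7, -0.4]
opening: 0.001
```

```bash
python3 -c "
from h import *
for n in('scene','top'):
  d=viewer.get_image(n)
  f=d['frame'][150:290,230:380] if n=='scene' else d['frame'][190:340,280:400];cv2.imwrite(f'pics/5{n}.png',cv2.resize(f,None,fx=4,fy=4,interpolation=2))
s=bot.sense();print(s['time_s'],s['ft_force'],s['tcp_pos'])
"
```

```text
9.2333 [-0.58189591  0.87784756  0.21960774] [ 0.53507304 -0.27310034  0.23550177]
```

View pics/5scene.png

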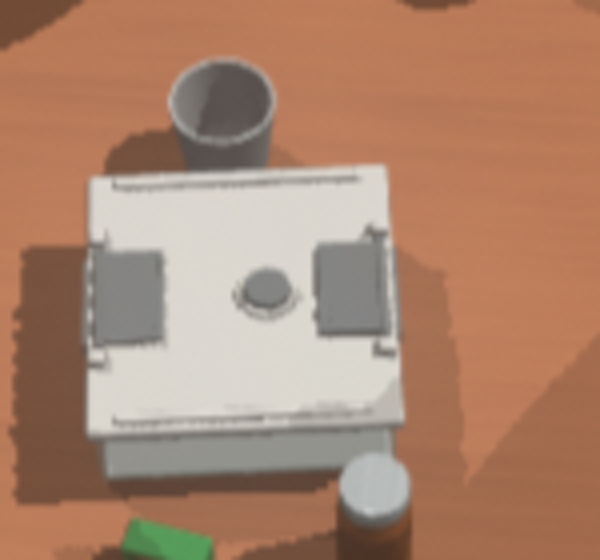

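View pics/5top.png

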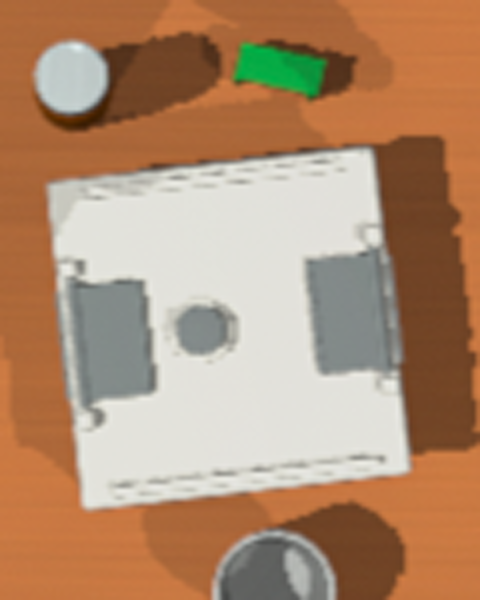

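Both clips are flat, at about (128,298) and (350,288) in the scene crop. The plug sits low at (268,288). The dish, cup, shaker and tong clip are where they were, and the arm is clear.

```bash
python3 -c "
from cell import finish_job
print(finish_job())"
```

```text
the job is handed in; nothing more can be done
None
```

The lid is sealed and the job is handed in. With the gripper shut, I pressed the clip beside the vent plug flat, then the opposite clip, then pushed the plug in. It took about 9 s of the 45 s allowed.

- **Presses:** Each press ended against a hard stop, at about 18 N, 16 N and 12 N upward force. The fingertips stopped at about 71, 71 and 74 mm, the heights given for flat clips and a plug fully in.
- **Order:** Pictures taken between presses showed the vent clip flat with the other clip and the plug still up. They then showed both clips flat with the plug still up.
- **Final pictures:** Both clips were flat and the plug was low. The dish, drip cup, shaker and tong clip had no visible shift. The arm was clear, with the wrist force at about 1 N, which is sensor noise.
- **Not measured:** I did not read the joint values directly. I did not look at the pan stack or scraper again at the end, but the arm never went near them while low. The two cameras put the dish centre about 4 mm apart, so I aimed at the average.

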